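# Check the vessel trolley's two hand levers

## Task

Check that the trolley's two hand levers stop short of their bars: with the outside of your fingers, press the long lever in towards its bar as far as it goes, keep it against its stop for about a second and let it spring fully back out; then do the same with the short lever. Press without forcing, do not grip the levers or touch the bars, leave the bottles and the beaker alone, and finish clear of everything.

Things in the scene. Friction and masses are not known exactly. Their poses are not given: they have to be found in the camera images.
- long_handle: Bench-fixed trolley handle with the long lever, left or right, turned up to 0.35 rad: grey foot plate 90 x 70 x 12 mm, 22 mm steel post and black clamp, centred 70 mm from the origin along own -y (pivot end). Origin on the bench under the bar's middle; own x points from the lever to the bar (the way it is pressed), y along the bar, z up
- long_bar: The horizontal bar of that handle, 190 mm long along own y, 28 mm thick over its black rubber grip, centre line 120 mm above the bench; origin in its middle. Not to be touched
- long_lever (a joint): Angle of the long lever (rad): 0 = out at rest, splayed 0.35 from the bar; 0.28 = on its firm stop, ball still 15 mm off the bar. Aluminium blade 120 mm long, 10 thick, 16 high, 18 mm ball at the free end (handle's own +y); swings level about an upright pivot at (-30, -60, 120) mm in the handle's frame. Sprung back; at the pad it takes 2.6 N rising to 6.3 N at the stop
- long_pad (a point): Point on the outer flat (the side away from the bar) of the long lever, 95 mm from its pivot, at mid height (120 mm): where to press. Its own x points square through the blade towards the bar, own y runs level along the blade, z up; it moves with the lever
- short_handle: Bench-fixed trolley handle with the short lever, left or right, turned up to 0.35 rad: grey foot plate 90 x 70 x 12 mm, 22 mm steel post and black clamp, centred 70 mm from the origin along own +y (pivot end). Origin on the bench under the bar's middle; own x points from the lever to the bar (the way it is pressed), y along the bar, z up
- short_bar: The horizontal bar of that handle, 190 mm long along own y, 28 mm thick over its black rubber grip, centre line 120 mm above the bench; origin in its middle. Not to be touched
- short_lever (a joint): Angle of the short lever (rad): 0 = out at rest, splayed 0.4 from the bar; 0.3 = on its firm stop, ball still 15 mm off the bar. Aluminium blade 80 mm long, 10 thick, 16 high, 18 mm ball at the free end (handle's own -y); swings level about an upright pivot at (-30, +60, 120) mm in the handle's frame. Sprung back; at the pad it takes 3.1 N rising to 6.9 N at the stop
- short_pad (a point): Point on the outer flat (the side away from the bar) of the short lever, 60 mm from its pivot, at mid height (120 mm): where to press. Its own x points square through the blade towards the bar, own y runs level along the blade, z up; it moves with the lever
- white_bottle: White plastic bottle with a white cap, 90 mm across, 190 mm tall, loose, to the left; origin at the centre of its underside. Leave alone
- glass_bottle: Clear glass bottle with a blue cap, 70 mm across, 140 mm tall, loose, to the right; origin at the centre of its underside. Leave alone
- beaker: Open steel beaker, 60 mm across, 80 mm tall, loose, beyond the handles; origin at the centre of its underside. Leave alone

How it is judged:
By the outcome, as a careful person would: the job done as asked, in the order asked, and still so for the second after the job is handed in, with the robot touching nothing.
It also fails if it takes over 70 s, if anything falls off the work surface, if the arm or the gripper's body presses on something with over 40 N, if the wrist force passes 120 N, or if a joint passes its speed limit or range.

## Robot

A 6-joint arm with a two-finger parallel gripper is mounted at the origin on the work surface. World frame = base frame: x ahead of the robot, y to its left, z up, the work surface at z = 0. Lengths are in m, angles in rad, forces in N, time in s.
With the tool pointing down it reaches from about 0.3 to 0.775 m from the base axis. Payload 14.6 kg.
Tool frame: the origin (TCP) lies on the centre line of the jaws, within the pads' length; the fingertips stand ctrl.tcp_to_tips ahead of it and the grasp point (between the pads) lies 2 mm behind it (ctrl.tcp_to_tips is the distance from the TCP to the fingertips, in m); z points along the fingers, y is the line along which they close (so a half turn about z gives the same grasp; the last joint's range is limited). The gripper opens to 94 mm and grips with 3 to 60 N. Pads are 16 mm wide; open, the fingers measure 119 mm over their backs; the gripper's body (75 mm by 177 mm) begins 78 mm behind the grasp point.
Start: joints at [1.253, 0.3, 1.521, -0, 1.321, -0.067], TCP at [0.136, 0.533, 0.222] pointing down, gripper open.
Joint ranges: [-3.03, 3.03], [-0.79, 2.21], [0.23, 2.52], [-1.04, 4.18], [0, 3.07], [-2.55, 2.55]. Speed limits (rad/s): [2.22, 2.22, 2.57, 3.14, 3.14, 3.14].

## Interface

Orientations are given as [roll, pitch, yaw] about the fixed x, y, z axes, in that order (R = Rz(yaw) Ry(pitch) Rx(roll)).
In Python, from station import telemetry, viewer, hand_in, ctrl gives the robot as it stands.
- The arm moves only by the tool step_arm, never from a script. Its argument "plan" is a list of rows, each an object of numbers: "dx", "dy", "dz": the shift along the tool's x, y, z scaled (see below); "rx", "ry", "rz": the turn, a rotation vector about the tool's x, y, z scaled (see below); "claw": the closure, from 0 (fully open) to 1 (shut). In form: [{"dx": .., "dy": .., "dz": .., "rx": .., "ry": .., "rz": .., "claw": ..}, ...]. A call has 1 to 10 rows; each row shifts and turns the commanded pose from where the row before left it, along the tool's axes as they then stand; what a row does not reach is not made up. The controller multiplies each number of a shift by 0.1 m and each number of a turn by 90 degrees. A row lasts 1/10 s, in which the tool goes at most 50 mm and 8.59 degrees, less where a joint would pass 70% of its speed; a pose out of reach is approached as far as the arm can. A call with a number of a shift or a turn outside -1 to 1 is refused whole. A call with a gripper value outside its range is refused whole. The fingers move at their own pace and stop on an object; "grip_force" is the grip in N (left out, the last holds). Time passes only in rows, so rows that do not move let the fingers close. It gives the time, the measured TCP pose, the force, the opening and the grip force at its end, in the units of the state.
- telemetry.get_obs(): the state, without advancing time (a new reading comes with each control period).
- viewer.camera(name): name is "scene" or "top"; returns a dict with "img" (384x512x3 uint8, red, green, blue), "z_map" (384x512 float32, m along the optical axis (not along the pixel's ray), 0 where there is no reading), "fx", "fy", "cx", "cy" (pixels), "dist" ([k1, k2, p1, p2, k3] as OpenCV has them; the pictures are not rectified), "R" (3x3) and "t" (3): a world point X has camera coordinates R X + t. Camera axes: x right, y down, z forward; pixel columns grow to the right and rows downward; lengths in m; the calibration is good to about 2 mm. A picture is of the moment at which its call begins.
- hand_in(): hands the job in; it is judged then, once.
Trained networks look in a picture, given as the dict that the camera call returned (one of the last four; its "shot" number tells which), for a name from the list of things; names that differ only in an ending like _2 or _b are one class to them, and where a whole thing is asked for, a point or a joint stands for the part that bears it (a point fixed in the world has none). Each returns a list of dicts, best first, with "score" (0 to 1); they miss things now and then, are a little off and sometimes report something else, mostly with a low value. They report only what shows in the picture. A call takes as long as a camera call.
- viewer.recognise(target, picture): "rect" ([left, top, right, bottom] in pixels, round what is visible of it).
The state is a dict: "time_s": time; "qpos": joint angles; "joint_vel": joint speeds; "tau": joint torques, N m; "ee_pos": TCP position; "eef_rot": TCP orientation; "force": force on the tool from outside, world axes, zero at the start; "moment": the same for the moment, N m; "grip_width": finger opening in m; "grip_force": force on a finger pad.
Only numpy, scipy, OpenCV 4.12 (cv2) and the standard library are available. Lean on these libraries where they do the work, as an engineer would, in place of code of your own. Each camera call takes 0.05 s, during which the arm holds its last target. There are 200 camera calls.

## Working session

There is one attempt and no reset: what is moved stays moved. The work goes in short steps, Python scripts to look and compute and a tool call to move; the robot and the scene stay as the last step left them, time stands still between calls to the robot, and variables do not carry over. Pictures are saved under pics/ and viewed, at most 10 in all, crops included, and the job is handed in when it is done.

Besides the shell and the picture viewer there is one more tool, called after ">>>" as name(argument=value, ...), one argument or row to a line, values as JSON. step_arm: Moves the arm, as the interface text tells. Shifts and turns lie within -1 to 1; 1 stands for 0.1 m of shift or 90 degrees of turn. Its arguments: {"type":"object","properties":{"plan":{"type":"array"},"grip_force":{"type":"number"}},"required":["plan"]}

```bash
mkdir -p pics; ls
python3 - <<'E'
from station import telemetry, viewer, ctrl
import cv2,numpy as np
print(ctrl.tcp_to_tips, telemetry.get_obs())
for n in ["scene","top"]:
    p=viewer.camera(n); cv2.imwrite(f"pics/{n}1.png",p["img"][:,:,::-1])
    np.savez(f"{n}1.npz",**{k:np.array(v) for k,v in p.items()})
    for t in ["long_handle","long_bar","long_lever","short_handle","short_bar","short_lever","white_bottle","glass_bottle","beaker"]:
        print(n,t,[(np.round(d["rect"]).tolist(),round(d["score"],2)) for d in viewer.recognise(t,p)][:2])
E
```

```text
pics
0.017 {'time_s': 0.0, 'qpos': array([ 1.25337107e+00,  3.00464636e-01,  1.52159026e+00,  1.74824186e-05,
        1.32070572e+00, -6.66202067e-02]), 'joint_vel': array([-0.00089539, -0.00130947,  0.00234174,  0.00055886,  0.00095496,
       -0.00014534]), 'tau': array([ 1.05215739e-03, -5.31799614e+01, -3.52737987e+01,  7.08626490e-02,
        2.43437866e-02, -8.79863615e-05]), 'ee_pos': array([0.13643288, 0.5325532 , 0.22188598]), 'eef_rot': array([-3.14042841e+00, -9.46485330e-05,  2.89078322e+00]), 'force': array([-1.13094186,  0.26557369,  0.49740841]), 'moment': array([ 0.05305812, -0.01748936,  0.03933792]), 'grip_force': 0.0, 'grip_width': 0.09386736340536596}
scene long_handle [([273.0, 172.0, 336.0, 217.0], 0.58)]
scene long_bar [([287.0, 179.0, 335.0, 192.0], 0.71)]
scene long_lever [([189.0, 183.0, 212.0, 192.0], 0.72), ([288.0, 170.0, 325.0, 177.0], 0.68)]
scene short_handle [([162.0, 179.0, 225.0, 232.0], 0.89)]
scene short_bar [([290.0, 172.0, 327.0, 177.0], 0.74), ([161.0, 189.0, 215.0, 202.0], 0.56)]
scene short_lever [([187.0, 183.0, 209.0, 191.0], 0.59)]
scene white_bottle [([361.0, 170.0, 392.0, 214.0], 0.82), ([163.0, 188.0, 216.0, 205.0], 0.55)]
scene glass_bottle [([125.0, 158.0, 154.0, 193.0], 0.91)]
scene beaker [([230.0, 224.0, 250.0, 254.0], 0.57)]
top long_handle [([172.0, 192.0, 242.0, 226.0], 0.66), ([304.0, 169.0, 361.0, 183.0], 0.43)]
top long_bar [([172.0, 194.0, 236.0, 211.0], 0.96)]
top long_lever [([182.0, 212.0, 220.0, 228.0], 0.7)]
top short_handle [([295.0, 163.0, 363.0, 192.0], 0.7), ([309.0, 181.0, 336.0, 196.0], 0.63)]
top short_bar [([304.0, 169.0, 362.0, 182.0], 0.77)]
top short_lever [([308.0, 181.0, 336.0, 197.0], 0.63), ([106.0, 197.0, 145.0, 222.0], 0.33)]
top white_bottle [([105.0, 197.0, 145.0, 224.0], 0.92), ([184.0, 213.0, 221.0, 225.0], 0.32)]
top glass_bottle [([388.0, 204.0, 417.0, 225.0], 0.87)]
top beaker [([262.0, 131.0, 281.0, 158.0], 0.52)]
```

Run:
```python
import cv2,numpy as np
a=cv2.imread("pics/scene1.png");b=cv2.imread("pics/top1.png")
cv2.imwrite("pics/a.png",cv2.resize(a[140:280,110:410],None,fx=2.6,fy=2.6))
cv2.imwrite("pics/b.png",cv2.resize(b[110:260,90:430],None,fx=2.3,fy=2.3))
```

```text
(no output)
```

View pics/a.png

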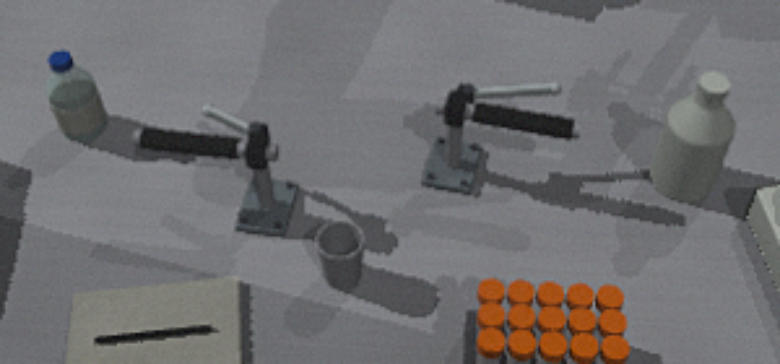

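View pics/b.png

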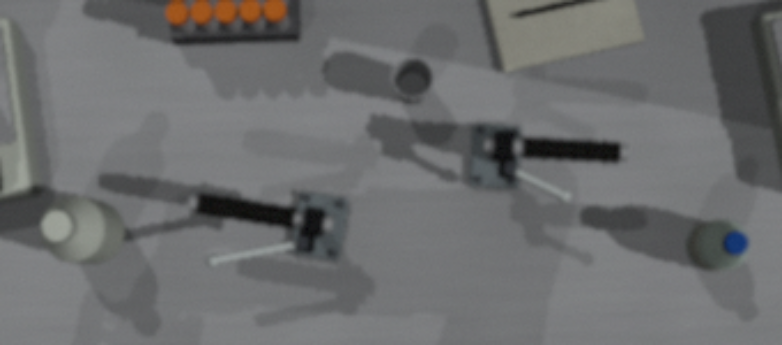

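The long handle is on the left (+y side): bar at top crop (195-330, 200-225), lever nearer the robot with its ball at (212,262). The short handle is on the right: bar (520-625,150), ball at (568,197). Both levers face the robot. Next I fit the poses from depth.

```bash
cat > fit.py <<'E'
import numpy as np,cv2
from scipy.optimize import least_squares
def cloud(p):
    K=np.array([[p["fx"],0,p["cx"]],[0,p["fy"],p["cy"]],[0,0,1]],float)
    h,w=p["z_map"].shape; v,u=np.mgrid[:h,:w]
    n=cv2.undistortPoints(np.stack([u,v],-1).reshape(-1,1,2).astype(float),K,p["dist"].astype(float))[:,0]
    z=p["z_map"].reshape(-1,1); c=np.hstack([n*z,z])
    return (c-p["t"])@p["R"], p["img"].reshape(-1,3), z[:,0]>0
def seg(q,a,b):
    d=b-a; s=np.clip(((q-a)@d)/(d@d),0,1); return np.linalg.norm(q-a-s[:,None]*d,axis=1)
def model(kind):
    s=1 if kind=="long" else -1
    L,sp=(0.12,.35) if s>0 else (.08,.4)
    piv=np.array([-.03,-.06*s,.12]); d=np.array([-np.sin(sp),np.cos(sp)*s,0])
    return s,L,sp,piv,d
def resid(x,P,kind):
    s,L,sp,piv,d=model(kind); c,sn=np.cos(x[2]),np.sin(x[2])
    q=P-[x[0],x[1],0]; q=np.stack([c*q[:,0]+sn*q[:,1],-sn*q[:,0]+c*q[:,1],q[:,2]],1)
    db=abs(seg(q,np.array([0,-.095,.12]),np.array([0,.095,.12]))-.014)
    dl=abs(seg(q,piv,piv+d*L)-.006)
    return np.minimum(np.minimum(db,dl),.02)
E
python3 - <<'E'
from fit import *
S=[dict(np.load(n+"1.npz")) for n in ("scene","top")]
C=[cloud(p) for p in S]
for n,c in zip(("scene","top"),C):
    X=c[0]; m=c[2]&(abs(X[:,2])<.02)&(X[:,0]>.3)&(X[:,0]<.8)&(abs(X[:,1])<.5); print(n,"table z",np.median(X[m,2]))
for kind,ys in (("long",(.02,.28)),("short",(-.4,-.02))):
  for use in ([0],[1],[0,1]):
    P=np.vstack([C[i][0][C[i][2]&(C[i][0][:,2]>.1)&(C[i][0][:,2]<.145)&(C[i][0][:,0]>.3)&(C[i][0][:,0]<.75)&(C[i][0][:,1]>ys[0])&(C[i][0][:,1]<ys[1])] for i in use])
    m=np.median(P,0); best=None
    for y0 in (-.3,0,.3):
      for dx in (-.03,0,.03):
       for dy in (-.05,0,.05):
        r=least_squares(resid,[m[0]+dx,m[1]+dy,y0],args=(P,kind),loss="soft_l1",f_scale=.004)
        if best is None or r.cost<best.cost: best=r
    print(kind,use,len(P),best.x.round(4),np.median(resid(best.x,P,kind)).round(4),P.min(0).round(3),P.max(0).round(3))
# RGB check: pixel rects projected at z=.12 in both cams
def ray(p,u,v,zz):
    K=np.array([[p["fx"],0,p["cx"]],[0,p["fy"],p["cy"]],[0,0,1]],float)
    n=cv2.undistortPoints(np.array([[[u,v]]],float),K,p["dist"].astype(float))[0,0]
    d=np.r_[n,1]@p["R"]; o=-p["t"]@p["R"]; return (o+d*(zz-o[2])/d[2]).round(4)
for nm,a,b in (("longball",(110+557/2.6,0),(0,0)),): pass
print("long ball scene",ray(S[0],110+557/2.6,140+88/2.6,.12),"?")
print("cams",[(-p["t"]@p["R"]).round(2) for p in S])
for nm,u,v in (("long ball",212,262),("short ball",568,197),("long bar end",195,203),("short bar end",624,153)): print(nm,ray(S[1],90+u/2.3,110+v/2.3,.12))
for nm,u,v in (("long ball",557,89),("short ball",208,110),("long bar end",575,130),("short bar end",138,137)): print(nm,ray(S[0],110+u/2.6,140+v/2.6,.12))
E
```

```text
scene table z 0.001259639063796107
top table z -9.024382800218679e-05
long [0] 662 [ 0.5638  0.1733 -0.1663] 0.0022 [0.498 0.079 0.1  ] [0.593 0.269 0.142]
long [1] 805 [ 0.5673  0.1702 -0.193 ] 0.0025 [0.501 0.08  0.111] [0.595 0.269 0.145]
long [0, 1] 1467 [ 0.5655  0.1717 -0.1819] 0.0028 [0.498 0.079 0.1  ] [0.595 0.269 0.145]
short [0] 609 [ 0.6385 -0.2136 -0.102 ] 0.0019 [ 0.571 -0.309  0.104] [ 0.664 -0.12   0.142]
short [1] 742 [ 0.6434 -0.2098 -0.0641] 0.0024 [ 0.572 -0.309  0.104] [ 0.665 -0.121  0.144]
short [0, 1] 1351 [ 0.6408 -0.2113 -0.0823] 0.0028 [ 0.571 -0.309  0.104] [ 0.665 -0.12   0.144]
long ball scene [0.5038 0.244  0.12  ] ?
cams [array([1.4 , 0.09, 0.98]), array([0.47, 0.  , 1.59])]
long ball [0.504  0.2409 0.12  ]
short ball [ 0.5767 -0.2292  0.12  ]
long bar end [0.5822 0.2623 0.12  ]
short bar end [ 0.6331 -0.3068  0.12  ]
long ball [0.5058 0.2439 0.12  ]
short ball [ 0.5767 -0.2232  0.12  ]
long bar end [0.5812 0.2636 0.12  ]
short bar end [ 0.6315 -0.3049  0.12  ]
```

```bash
cat > plan.py <<'E'
from fit import *
from station import telemetry
POSE={"long":(.5655,.1717,-.182),"short":(.6408,-.2113,-.082)}
R={"long":.095,"short":.059}
def target(kind,th,gap,half=.0125,z=.121):
    s,L,sp,piv,_=model(kind); x,y,w=POSE[kind]
    a=w+s*(sp-th); n=np.array([np.cos(a),np.sin(a)]); t=np.array([-n[1],n[0]])
    p=np.array([x+np.cos(w)*piv[0]-np.sin(w)*piv[1],y+np.sin(w)*piv[0]+np.cos(w)*piv[1]])
    q=p+t*s*R[kind]-n*(.005+half+gap)
    return np.r_[q,z,a+np.pi/2]
def delta(T,cur=None):
    """shift in current tool axes (mm) and rz (deg)"""
    if cur is None:
        o=telemetry.get_obs(); cur=np.r_[o["ee_pos"],o["eef_rot"][2]]
    d=T[:3]-cur[:3]; w=cur[3]
    tx=np.array([np.cos(w),np.sin(w)]); ty=np.array([np.sin(w),-np.cos(w)])
    return np.round(1000*np.array([d[:2]@tx,d[:2]@ty,-d[2]]),1),np.round(-np.degrees((T[3]-w+np.pi)%(2*np.pi)-np.pi),2)
E
python3 - <<'E'
from plan import *
S=[dict(np.load(n+"1.npz")) for n in ("scene","top")]
for k in ("long","short"):
    A=target(k,0,.04);print(k,"standoff",A.round(4));B=target(k,0,0);C=target(k,{"long":.28,"short":.3}[k],0)
    print("from here",delta(A)); print("approach",delta(B,A),"press total",delta(C,B),B.round(4),C.round(4))
for p in S:
    X,I,m=cloud(p); 
    for n,(x0,x1,y0,y1) in {"white":(.3,.7,.28,.5),"glass":(.3,.6,-.55,-.3)}.items():
        q=X[m&(X[:,2]>.06)&(X[:,0]>x0)&(X[:,0]<x1)&(X[:,1]>y0)&(X[:,1]<y1)]; print(n,q.min(0).round(3),q.max(0).round(3))
E
```

```text
long standoff [0.4526 0.2022 0.121  1.7388]
from here (array([-388.2, -241.8,  101.4]), np.float64(66.0))
approach (array([-0., 40., -0.]), np.float64(-0.0)) press total (array([ 1.1, 26.9, -0. ]), np.float64(16.04)) [0.492  0.2089 0.121  1.7388] [0.5184 0.2145 0.121  1.4588]
short standoff [ 0.5375 -0.1747  0.121   1.0888]
from here (array([-564. , -585.8,  101.4]), np.float64(103.25))
approach (array([ 0., 40., -0.]), np.float64(-0.0)) press total (array([-2.5, 18.2, -0. ]), np.float64(-17.19)) [ 0.573  -0.1932  0.121   1.0888] [ 0.5879 -0.2039  0.121   1.3888]
white [0.526 0.385 0.06 ] [0.598 0.471 0.194]
glass [ 0.487 -0.483  0.061] [ 0.543 -0.411  0.143]
white [0.508 0.383 0.062] [0.597 0.473 0.198]
glass [ 0.475 -0.479  0.06 ] [ 0.545 -0.413  0.147]
```

>>> step_arm(
  plan=[
    {"dx":-0.3,"dy":-0.19,"claw":1},
    {"dx":-0.4,"dy":-0.25,"claw":1},
    {"dx":-0.4,"dy":-0.25,"claw":1},
    {"dx":-0.4,"dy":-0.25,"claw":1},
    {"dx":-0.4,"dy":-0.25,"claw":1},
    {"dx":-0.4,"dy":-0.25,"claw":1},
    {"dx":-0.4,"dy":-0.25,"claw":1},
    {"dx":-0.4,"dy":-0.25,"claw":1},
    {"dx":-0.4,"dy":-0.25,"claw":1},
    {"dx":-0.38,"dy":-0.23,"claw":1},
  ],
  grip_force=5,
)

```text
$.plan[0]: bad value
```

>>> step_arm(
  plan=[
    {"rz":0.08,"claw":1},
    {"rz":0.08,"claw":1},
    {"rz":0.08,"claw":1},
    {"rz":0.08,"claw":1},
    {"rz":0.08,"claw":1},
    {"rz":0.08,"claw":1},
    {"rz":0.08,"claw":1},
    {"rz":0.08,"claw":1},
    {"rz":0.08,"claw":1},
    {"claw":1},
  ],
)

```text
$.plan[0]: bad value
```

Run:
```python
from plan import *
o=telemetry.get_obs();print(o["time_s"],o["ee_pos"],o["eef_rot"],o["force"],o["grip_width"])
print(delta(target("long",0,.03)))
```

```text
1.0 [0.13650512 0.53278703 0.22243571] [-3.14158285e+00 -7.95116057e-06  2.89078582e+00] [0.23101274 0.3561237  0.18277349] 0.09388570850021094
(array([-397.4, -237.8,  101.4]), np.float64(66.0))
```

>>> step_arm(
  plan=[
    {"dx":-0.3,"dy":-0.19,"dz":0,"rx":0,"ry":0,"rz":0,"claw":1},
    {"dx":-0.4,"dy":-0.25,"dz":0,"rx":0,"ry":0,"rz":0,"claw":1},
    {"dx":-0.4,"dy":-0.25,"dz":0,"rx":0,"ry":0,"rz":0,"claw":1},
    {"dx":-0.4,"dy":-0.25,"dz":0,"rx":0,"ry":0,"rz":0,"claw":1},
    {"dx":-0.4,"dy":-0.25,"dz":0,"rx":0,"ry":0,"rz":0,"claw":1},
    {"dx":-0.4,"dy":-0.25,"dz":0,"rx":0,"ry":0,"rz":0,"claw":1},
    {"dx":-0.4,"dy":-0.25,"dz":0,"rx":0,"ry":0,"rz":0,"claw":1},
    {"dx":-0.4,"dy":-0.25,"dz":0,"rx":0,"ry":0,"rz":0,"claw":1},
    {"dx":-0.4,"dy":-0.25,"dz":0,"rx":0,"ry":0,"rz":0,"claw":1},
    {"dx":-0.38,"dy":-0.19,"dz":0,"rx":0,"ry":0,"rz":0,"claw":1},
  ],
  grip_force=5,
)

```text
time_s: 2.0
ee_pos: [0.4545, 0.204, 0.2227]
eef_rot: [3.141, 0.0, 2.89]
force: [0.3, 0.9, 0.3]
grip_width: 0.0175
grip_force: 0.0
```

>>> step_arm(
  plan=[
    {"dx":0,"dy":0,"dz":0,"rx":0,"ry":0,"rz":0.08,"claw":1},
    {"dx":0,"dy":0,"dz":0,"rx":0,"ry":0,"rz":0.08,"claw":1},
    {"dx":0,"dy":0,"dz":0,"rx":0,"ry":0,"rz":0.08,"claw":1},
    {"dx":0,"dy":0,"dz":0,"rx":0,"ry":0,"rz":0.08,"claw":1},
    {"dx":0,"dy":0,"dz":0,"rx":0,"ry":0,"rz":0.08,"claw":1},
    {"dx":0,"dy":0,"dz":0,"rx":0,"ry":0,"rz":0.08,"claw":1},
    {"dx":0,"dy":0,"dz":0,"rx":0,"ry":0,"rz":0.08,"claw":1},
    {"dx":0,"dy":0,"dz":0,"rx":0,"ry":0,"rz":0.08,"claw":1},
    {"dx":0,"dy":0,"dz":0,"rx":0,"ry":0,"rz":0.08,"claw":1},
    {"dx":0,"dy":0,"dz":0,"rx":0,"ry":0,"rz":0,"claw":1},
  ],
)

```text
time_s: 3.0
ee_pos: [0.4533, 0.206, 0.2225]
eef_rot: [3.141, 0.0, 1.758]
force: [0.1, 0.1, 0.1]
grip_width: 0.0007
grip_force: 0.0
```

Run:
```python
from plan import *
o=telemetry.get_obs();print(o["time_s"],o["ee_pos"],o["eef_rot"],o["force"],o["grip_width"])
print(delta(target("long",0,.03)))
```

```text
3.0 [0.45329874 0.20595437 0.22249461] [3.14149982e+00 1.77861377e-06 1.75782945e+00] [0.0840091  0.07853925 0.13182523] 0.0007245581409716028
(array([ -3.8,   8.6, 101.5]), np.float64(1.09))
```

>>> step_arm(
  plan=[
    {"dx":-0.038,"dy":0,"dz":0.2,"rx":0,"ry":0,"rz":0.012,"claw":1},
    {"dx":0,"dy":0,"dz":0.25,"rx":0,"ry":0,"rz":0,"claw":1},
    {"dx":0,"dy":0,"dz":0.25,"rx":0,"ry":0,"rz":0,"claw":1},
    {"dx":0,"dy":0,"dz":0.2,"rx":0,"ry":0,"rz":0,"claw":1},
    {"dx":0,"dy":0,"dz":0.1,"rx":0,"ry":0,"rz":0,"claw":1},
    {"dx":0,"dy":0.1,"dz":0,"rx":0,"ry":0,"rz":0,"claw":1},
    {"dx":0,"dy":0.1,"dz":0,"rx":0,"ry":0,"rz":0,"claw":1},
    {"dx":0,"dy":0,"dz":0,"rx":0,"ry":0,"rz":0,"claw":1},
  ],
)

```text
time_s: 3.8
ee_pos: [0.4755, 0.2059, 0.1235]
eef_rot: [3.139, -0.0, 1.741]
force: [-0.5, 0.8, 0.7]
grip_width: 0.0004
grip_force: 0.0
```

Run:
```python
from plan import *
from station import viewer
o=telemetry.get_obs();print(o["time_s"],o["ee_pos"],o["eef_rot"],o["force"])
print(delta(target("long",0,.0)))
ims=[]
p=viewer.camera("scene");a=cv2.resize(p["img"][150:230,260:360],None,fx=5,fy=5,interpolation=2)
q=viewer.camera("top");b=cv2.resize(q["img"][170:250,160:260],None,fx=5,fy=5,interpolation=2)
cv2.imwrite("pics/c.png",cv2.resize(np.hstack([a,b])[:,:,::-1],(800,320)))
X,I,m=cloud(p)
s=X[m&(X[:,2]>.09)&(X[:,2]<.19)&(X[:,0]<.53)&(X[:,0]>.44)&(abs(X[:,1]-.2)<.02)]
for z in np.arange(.1,.19,.01):
    k=s[abs(s[:,2]-z)<.005]
    if len(k): print(z.round(2),len(k),np.sort(k[:,0]).round(3)[::max(1,len(k)//8)])
```

```text
3.8 [0.47548972 0.20592943 0.12347001] [ 3.13945543e+00 -3.48740884e-04  1.74133414e+00] [-0.52069323  0.80154607  0.68238884]
(array([ 0.1, 16.8,  2.5]), np.float64(0.15))
0.11 2 [0.475 0.51 ]
0.12 33 [0.471 0.482 0.486 0.488 0.512 0.513 0.514 0.517 0.518]
0.13 44 [0.469 0.484 0.485 0.504 0.508 0.51  0.512 0.513 0.515]
0.14 6 [0.484 0.485 0.485 0.485 0.487 0.489]
```

View pics/c.png

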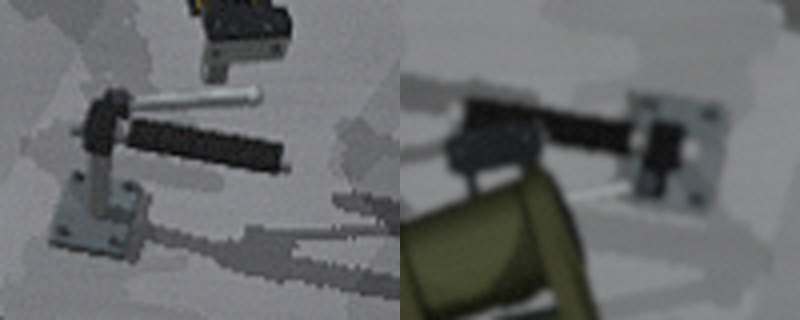

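The crops show the fingertip (left, ~(215,78)) just outside the long lever, about two thirds along it. The gap is about 17 mm.

>>> step_arm(
  plan=[
    {"dx":0,"dy":0.07,"dz":0.02,"rx":0,"ry":0,"rz":0,"claw":1},
    {"dx":0,"dy":0.06,"dz":0,"rx":0,"ry":0,"rz":0,"claw":1},
    {"dx":0,"dy":0,"dz":0,"rx":0,"ry":0,"rz":0,"claw":1},
    {"dx":0,"dy":0,"dz":0,"rx":0,"ry":0,"rz":0,"claw":1},
  ],
)

```text
time_s: 4.3
ee_pos: [0.4866, 0.2078, 0.1204]
eef_rot: [-3.141, 0.0, 1.741]
force: [-0.2, -0.4, 0.1]
grip_width: 0.0005
grip_force: 0.0
```

>>> step_arm(
  plan=[
    {"dx":0,"dy":0.02,"dz":0,"rx":0,"ry":0,"rz":0,"claw":1},
    {"dx":0,"dy":0,"dz":0,"rx":0,"ry":0,"rz":0,"claw":1},
  ],
)

```text
time_s: 4.5
ee_pos: [0.4886, 0.2082, 0.1205]
eef_rot: [3.141, -0.0, 1.741]
force: [0.6, 0.1, 0.4]
grip_width: 0.0004
grip_force: 0.0
```

>>> step_arm(
  plan=[
    {"dx":0,"dy":0.02,"dz":0,"rx":0,"ry":0,"rz":0,"claw":1},
    {"dx":0,"dy":0,"dz":0,"rx":0,"ry":0,"rz":0,"claw":1},
  ],
)

```text
time_s: 4.7
ee_pos: [0.4906, 0.2085, 0.1205]
eef_rot: [3.141, -0.0, 1.741]
force: [0.5, -0.0, 0.2]
grip_width: 0.0005
grip_force: 0.0
```

>>> step_arm(
  plan=[
    {"dx":0,"dy":0.02,"dz":0,"rx":0,"ry":0,"rz":0,"claw":1},
    {"dx":0,"dy":0,"dz":0,"rx":0,"ry":0,"rz":0,"claw":1},
  ],
)

```text
time_s: 4.9
ee_pos: [0.4925, 0.2088, 0.1204]
eef_rot: [-3.141, 0.0, 1.741]
force: [-0.3, -0.7, 0.2]
grip_width: 0.0008
grip_force: 0.0
```

>>> step_arm(
  plan=[
    {"dx":0,"dy":0.02,"dz":0,"rx":0,"ry":0,"rz":0,"claw":1},
    {"dx":0,"dy":0,"dz":0,"rx":0,"ry":0,"rz":0,"claw":1},
  ],
)

```text
time_s: 5.1
ee_pos: [0.4943, 0.2092, 0.1204]
eef_rot: [-3.141, -0.0, 1.741]
force: [-2.8, 0.9, 1.4]
grip_width: 0.0001
grip_force: 1.6
```

>>> step_arm(
  plan=[
    {"dx":0,"dy":0.02,"dz":0,"rx":0,"ry":0,"rz":0,"claw":1},
    {"dx":0,"dy":0,"dz":0,"rx":0,"ry":0,"rz":0,"claw":1},
  ],
)

```text
time_s: 5.3
ee_pos: [0.4964, 0.2096, 0.1204]
eef_rot: [-3.141, -0.0, 1.741]
force: [-3.8, 0.9, 1.5]
grip_width: 0.0007
grip_force: 1.9
```

>>> step_arm(
  plan=[
    {"dx":0,"dy":0.02,"dz":0,"rx":0,"ry":0,"rz":0,"claw":1},
    {"dx":0,"dy":0,"dz":0,"rx":0,"ry":0,"rz":0,"claw":1},
  ],
)

```text
time_s: 5.5
ee_pos: [0.4984, 0.2099, 0.1204]
eef_rot: [-3.141, -0.0, 1.741]
force: [-4.2, 0.5, 0.5]
grip_width: 0.0006
grip_force: 2.1
```

>>> step_arm(
  plan=[
    {"dx":0.001,"dy":0.02,"dz":0,"rx":0,"ry":0,"rz":0.016,"claw":1},
    {"dx":0.001,"dy":0.02,"dz":0,"rx":0,"ry":0,"rz":0.016,"claw":1},
    {"dx":0.001,"dy":0.02,"dz":0,"rx":0,"ry":0,"rz":0.016,"claw":1},
    {"dx":0.001,"dy":0.02,"dz":0,"rx":0,"ry":0,"rz":0.016,"claw":1},
    {"dx":0.001,"dy":0.02,"dz":0,"rx":0,"ry":0,"rz":0.016,"claw":1},
    {"dx":0.001,"dy":0.02,"dz":0,"rx":0,"ry":0,"rz":0.016,"claw":1},
    {"dx":0.001,"dy":0.02,"dz":0,"rx":0,"ry":0,"rz":0.016,"claw":1},
    {"dx":0,"dy":0.02,"dz":0,"rx":0,"ry":0,"rz":0.016,"claw":1},
    {"dx":0,"dy":0,"dz":0,"rx":0,"ry":0,"rz":0,"claw":1},
  ],
)

```text
time_s: 6.4
ee_pos: [0.514, 0.2124, 0.1204]
eef_rot: [-3.141, -0.001, 1.539]
force: [-6.0, 5.5, 1.1]
grip_width: 0.0006
grip_force: 3.5
```

Run:
```python
from plan import *
print(delta(target("long",.28,.0)), delta(target("long",.28,-.0015)), telemetry.get_obs()["force"])
```

```text
(array([ 2.2,  4.3, -0.6]), np.float64(4.59)) (array([ 2.1,  5.8, -0.6]), np.float64(4.59)) [-5.95786835  5.51110941  1.10902077]
```

>>> step_arm(
  plan=[
    {"dx":0.01,"dy":0.015,"dz":0,"rx":0,"ry":0,"rz":0.012,"claw":1},
    {"dx":0.01,"dy":0.015,"dz":0,"rx":0,"ry":0,"rz":0.012,"claw":1},
    {"dx":0,"dy":0,"dz":0,"rx":0,"ry":0,"rz":0,"claw":1},
  ],
)

```text
time_s: 6.7
ee_pos: [0.5169, 0.2133, 0.1202]
eef_rot: [-3.14, 0.001, 1.501]
force: [-6.9, -3.1, 2.6]
grip_width: 0.0009
grip_force: 3.5
```

>>> step_arm(
  plan=[
    {"dx":0,"dy":0.01,"dz":0,"rx":0,"ry":0,"rz":0.008,"claw":1},
    {"dx":0,"dy":0,"dz":0,"rx":0,"ry":0,"rz":0,"claw":1},
  ],
)

```text
time_s: 6.9
ee_pos: [0.5178, 0.2134, 0.1202]
eef_rot: [-3.14, 0.001, 1.489]
force: [-7.9, -0.7, 1.9]
grip_width: 0.0003
grip_force: 3.8
```

>>> step_arm(
  plan=[
    {"dx":0,"dy":0.01,"dz":0,"rx":0,"ry":0,"rz":0.008,"claw":1},
    {"dx":0,"dy":0,"dz":0,"rx":0,"ry":0,"rz":0,"claw":1},
  ],
)

```text
time_s: 7.1
ee_pos: [0.5181, 0.2135, 0.1202]
eef_rot: [-3.138, 0.001, 1.476]
force: [-13.7, 0.2, 5.8]
grip_width: 0.0005
grip_force: 6.7
```

The force jumped from 8 N to 14 N with almost no further motion, so the long lever is on its stop. Holding for about a second.

>>> step_arm(
  plan=[
    {"dx":0,"dy":0,"dz":0,"rx":0,"ry":0,"rz":0,"claw":1},
    {"dx":0,"dy":0,"dz":0,"rx":0,"ry":0,"rz":0,"claw":1},
    {"dx":0,"dy":0,"dz":0,"rx":0,"ry":0,"rz":0,"claw":1},
    {"dx":0,"dy":0,"dz":0,"rx":0,"ry":0,"rz":0,"claw":1},
    {"dx":0,"dy":0,"dz":0,"rx":0,"ry":0,"rz":0,"claw":1},
  ],
)

```text
time_s: 7.6
ee_pos: [0.5181, 0.2135, 0.1202]
eef_rot: [-3.138, 0.001, 1.477]
force: [-13.3, -0.8, 4.8]
grip_width: 0.0007
grip_force: 6.6
```

Run:
```python
from plan import *
from station import viewer
o=telemetry.get_obs();print(o["time_s"],o["ee_pos"],o["force"])
p=viewer.camera("scene");a=cv2.resize(p["img"][150:230,260:360],None,fx=6,fy=6,interpolation=2)
cv2.imwrite("pics/d.png",a[:,:,::-1])
```

```text
7.6 [0.51808531 0.21350657 0.12016069] [-13.33017029  -0.80950172   4.82508708]
```

View pics/d.png

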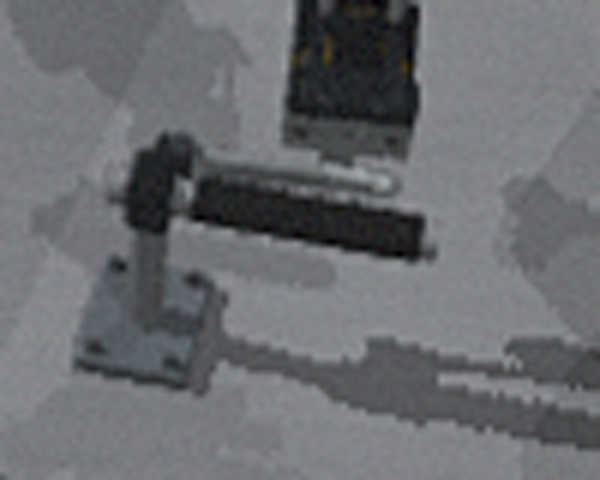

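The lever now lies nearly parallel to the bar, with the ball at (385,183) still clear of it and the fingers outside. I'll finish the hold and then back off along the arc.

>>> step_arm(
  plan=[
    {"dx":0,"dy":0,"dz":0,"rx":0,"ry":0,"rz":0,"claw":1},
    {"dx":0,"dy":0,"dz":0,"rx":0,"ry":0,"rz":0,"claw":1},
    {"dx":0,"dy":0,"dz":0,"rx":0,"ry":0,"rz":0,"claw":1},
    {"dx":0,"dy":0,"dz":0,"rx":0,"ry":0,"rz":0,"claw":1},
    {"dx":0,"dy":0,"dz":0,"rx":0,"ry":0,"rz":0,"claw":1},
    {"dx":0,"dy":0,"dz":0,"rx":0,"ry":0,"rz":0,"claw":1},
  ],
)

```text
time_s: 8.25
ee_pos: [0.5181, 0.2135, 0.1202]
eef_rot: [-3.138, 0.001, 1.477]
force: [-13.1, -0.3, 5.0]
grip_width: 0.0004
grip_force: 6.6
```

>>> step_arm(
  plan=[
    {"dx":0,"dy":-0.03,"dz":0,"rx":0,"ry":0,"rz":-0.02,"claw":1},
    {"dx":0,"dy":-0.03,"dz":0,"rx":0,"ry":0,"rz":-0.02,"claw":1},
    {"dx":0,"dy":-0.03,"dz":0,"rx":0,"ry":0,"rz":-0.02,"claw":1},
    {"dx":0,"dy":-0.03,"dz":0,"rx":0,"ry":0,"rz":-0.02,"claw":1},
    {"dx":0,"dy":-0.03,"dz":0,"rx":0,"ry":0,"rz":-0.02,"claw":1},
    {"dx":0,"dy":-0.03,"dz":0,"rx":0,"ry":0,"rz":-0.02,"claw":1},
    {"dx":0,"dy":-0.03,"dz":0,"rx":0,"ry":0,"rz":-0.02,"claw":1},
    {"dx":0,"dy":-0.03,"dz":0,"rx":0,"ry":0,"rz":-0.02,"claw":1},
    {"dx":0,"dy":-0.05,"dz":0,"rx":0,"ry":0,"rz":0,"claw":1},
    {"dx":0,"dy":-0.15,"dz":0,"rx":0,"ry":0,"rz":0,"claw":1},
  ],
)

```text
time_s: 9.25
ee_pos: [0.4762, 0.21, 0.1205]
eef_rot: [3.14, -0.0, 1.727]
force: [-0.1, -0.4, -0.5]
grip_width: 0.0006
grip_force: 0.0
```

>>> step_arm(
  plan=[
    {"dx":0,"dy":-0.2,"dz":0,"rx":0,"ry":0,"rz":0,"claw":1},
    {"dx":0,"dy":0,"dz":-0.3,"rx":0,"ry":0,"rz":0,"claw":1},
    {"dx":0,"dy":0,"dz":-0.4,"rx":0,"ry":0,"rz":0,"claw":1},
    {"dx":0,"dy":0,"dz":-0.3,"rx":0,"ry":0,"rz":0,"claw":1},
    {"dx":0,"dy":0,"dz":0,"rx":0,"ry":0,"rz":0,"claw":1},
  ],
)

```text
time_s: 9.75
ee_pos: [0.4574, 0.2074, 0.2247]
eef_rot: [3.134, -0.001, 1.727]
force: [0.9, 0.0, -0.1]
grip_width: 0.0006
grip_force: 0.0
```

Run:
```python
from plan import *
o=telemetry.get_obs();print(o["time_s"],o["ee_pos"],o["eef_rot"],o["force"])
print(delta(target("short",0,.035)))
```

```text
9.75 [0.4574126  0.20741953 0.2247401 ] [ 3.13358341e+00 -1.43535628e-03  1.72721781e+00] [ 0.9338222   0.03800935 -0.09306745]
(array([-392.9,   23.6,  103.7]), np.float64(36.58))
```

>>> step_arm(
  plan=[
    {"dx":-0.3,"dy":0,"dz":0,"rx":0,"ry":0,"rz":0,"claw":1},
    {"dx":-0.4,"dy":0,"dz":0,"rx":0,"ry":0,"rz":0,"claw":1},
    {"dx":-0.45,"dy":0,"dz":0,"rx":0,"ry":0,"rz":0,"claw":1},
    {"dx":-0.45,"dy":0,"dz":0,"rx":0,"ry":0,"rz":0,"claw":1},
    {"dx":-0.45,"dy":0,"dz":0,"rx":0,"ry":0,"rz":0,"claw":1},
    {"dx":-0.45,"dy":0,"dz":0,"rx":0,"ry":0,"rz":0,"claw":1},
    {"dx":-0.45,"dy":0,"dz":0,"rx":0,"ry":0,"rz":0,"claw":1},
    {"dx":-0.45,"dy":0,"dz":0,"rx":0,"ry":0,"rz":0,"claw":1},
    {"dx":-0.33,"dy":0.1,"dz":0,"rx":0,"ry":0,"rz":0,"claw":1},
    {"dx":-0.2,"dy":0.1,"dz":0,"rx":0,"ry":0,"rz":0,"claw":1},
  ],
)

```text
time_s: 10.75
ee_pos: [0.5375, -0.1807, 0.2196]
eef_rot: [-3.142, 0.0, 1.725]
force: [-0.5, 0.3, -0.6]
grip_width: 0.0008
grip_force: 0.0
```

>>> step_arm(
  plan=[
    {"dx":0,"dy":0,"dz":0,"rx":0,"ry":0,"rz":0.08,"claw":1},
    {"dx":0,"dy":0,"dz":0,"rx":0,"ry":0,"rz":0.08,"claw":1},
    {"dx":0,"dy":0,"dz":0,"rx":0,"ry":0,"rz":0.08,"claw":1},
    {"dx":0,"dy":0,"dz":0,"rx":0,"ry":0,"rz":0.08,"claw":1},
    {"dx":0,"dy":0,"dz":0,"rx":0,"ry":0,"rz":0.08,"claw":1},
    {"dx":0,"dy":0,"dz":0,"rx":0,"ry":0,"rz":0,"claw":1},
    {"dx":0,"dy":0,"dz":0,"rx":0,"ry":0,"rz":0,"claw":1},
  ],
)

```text
time_s: 11.45
ee_pos: [0.5373, -0.1781, 0.22]
eef_rot: [-3.141, 0.0, 1.103]
force: [-0.5, 0.4, -0.2]
grip_width: 0.0004
grip_force: 0.0
```

Run:
```python
from plan import *
from station import viewer
o=telemetry.get_obs();print(o["time_s"],o["ee_pos"],o["eef_rot"],o["force"])
print(delta(target("short",0,.035)))
p=viewer.camera("top");q=dict(np.load("top1.npz"))
d=np.abs(p["img"].astype(int)-q["img"])[190:235,170:245].sum(2); print("long lever diff",d.mean(),d.max())
cv2.imwrite("pics/e.png",np.hstack([cv2.resize(x["img"][180:240,160:250],None,fx=4.4,fy=4.4) for x in (q,p)])[:,:,::-1])
```

```text
11.45 [ 0.53726334 -0.178129    0.2199816 ] [-3.14144747e+00  7.98396768e-05  1.10330930e+00] [-0.48825324  0.38484421 -0.16551809]
(array([ 3.1,  3.7, 99. ]), np.float64(0.83))
long lever diff 54.302814814814816 105
```

View pics/e.png

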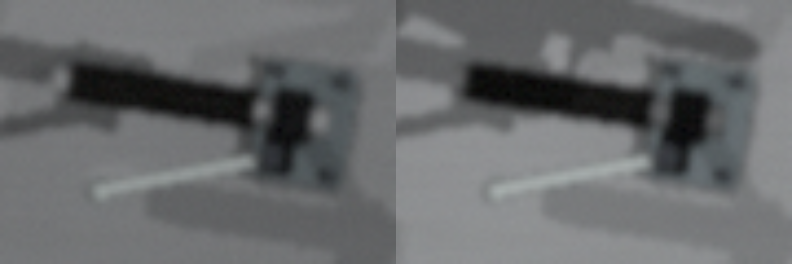

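The long lever is back at rest: the ball is at (97,190) in both the before and after crops. Now descending at the short lever.

>>> step_arm(
  plan=[
    {"dx":0.03,"dy":0,"dz":0.2,"rx":0,"ry":0,"rz":0.009,"claw":1},
    {"dx":0,"dy":0,"dz":0.25,"rx":0,"ry":0,"rz":0,"claw":1},
    {"dx":0,"dy":0,"dz":0.25,"rx":0,"ry":0,"rz":0,"claw":1},
    {"dx":0,"dy":0,"dz":0.2,"rx":0,"ry":0,"rz":0,"claw":1},
    {"dx":0,"dy":0,"dz":0.1,"rx":0,"ry":0,"rz":0,"claw":1},
    {"dx":0,"dy":0.1,"dz":0,"rx":0,"ry":0,"rz":0,"claw":1},
    {"dx":0,"dy":0.1,"dz":0,"rx":0,"ry":0,"rz":0,"claw":1},
    {"dx":0,"dy":0,"dz":0,"rx":0,"ry":0,"rz":0,"claw":1},
    {"dx":0,"dy":0,"dz":0,"rx":0,"ry":0,"rz":0,"claw":1},
  ],
)

```text
time_s: 12.4
ee_pos: [0.5567, -0.1849, 0.1211]
eef_rot: [3.141, -0.0, 1.086]
force: [0.0, -0.2, 0.1]
grip_width: 0.0006
grip_force: 0.0
```

Run:
```python
from plan import *
from station import viewer
o=telemetry.get_obs();print(o["time_s"],o["ee_pos"],o["eef_rot"],o["force"])
print(delta(target("short",0,.0)))
p=viewer.camera("scene");a=cv2.resize(p["img"][160:230,150:240],None,fx=7,fy=7,interpolation=2)
cv2.imwrite("pics/f.png",a[:,:,::-1])
# project pad prediction & TCP tip into picture crop
K=np.array([[p["fx"],0,p["cx"]],[0,p["fy"],p["cy"]],[0,0,1]],float)
B=target("short",0,-.0175); tip=np.r_[o["ee_pos"][:2],o["ee_pos"][2]-.017]
x,y,w=POSE["short"]; s,L,sp,piv,d=model("short"); b=piv+d*L
ball=np.array([x+np.cos(w)*b[0]-np.sin(w)*b[1],y+np.sin(w)*b[0]+np.cos(w)*b[1],.12])
uv=cv2.projectPoints(np.array([[*B[:2],.12],tip,ball]),cv2.Rodrigues(p["R"])[0],p["t"],K,np.array(p["dist"],float))[0][:,0]
print(((uv-[150,160])*7).round())
```

```text
12.4 [ 0.55672207 -0.18492165  0.12109404] [ 3.14062085e+00 -1.03117966e-04  1.08639325e+00] [ 0.02421392 -0.16746695  0.09379318]
(array([ 0.2, 18.2,  0.1]), np.float64(-0.14))
[[319. 175.]
 [367. 154.]
 [286. 159.]]
```

View pics/f.png

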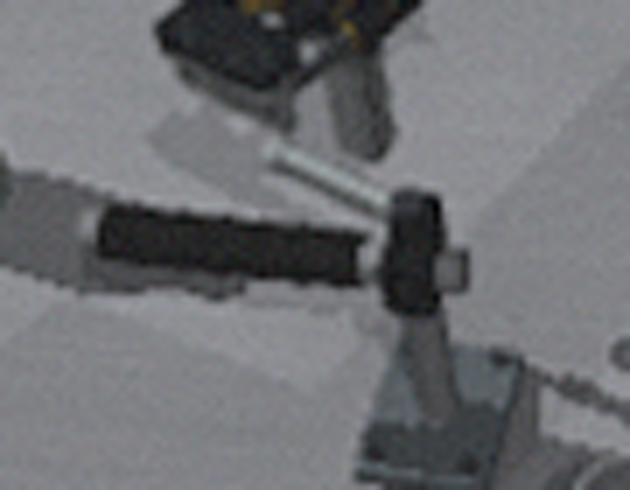

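The finger (367,150) stands outside the short lever, whose ball is at (270,150). The ball lies a few mm further along the blade than my model puts it, so I'll shift 2 mm outwards and approach.

>>> step_arm(
  plan=[
    {"dx":-0.02,"dy":0.08,"dz":0,"rx":0,"ry":0,"rz":0,"claw":1},
    {"dx":0,"dy":0.06,"dz":0,"rx":0,"ry":0,"rz":0,"claw":1},
    {"dx":0,"dy":0,"dz":0,"rx":0,"ry":0,"rz":0,"claw":1},
    {"dx":0,"dy":0,"dz":0,"rx":0,"ry":0,"rz":0,"claw":1},
  ],
)

```text
time_s: 12.85
ee_pos: [0.5678, -0.1931, 0.1203]
eef_rot: [-3.141, 0.0, 1.086]
force: [-0.2, -0.2, 0.2]
grip_width: 0.0003
grip_force: 0.0
```

>>> step_arm(
  plan=[
    {"dx":0,"dy":0.02,"dz":0,"rx":0,"ry":0,"rz":0,"claw":1},
    {"dx":0,"dy":0,"dz":0,"rx":0,"ry":0,"rz":0,"claw":1},
  ],
)

```text
time_s: 13.05
ee_pos: [0.5696, -0.194, 0.1205]
eef_rot: [3.142, 0.0, 1.086]
force: [-0.8, -0.3, 0.5]
grip_width: 0.001
grip_force: 0.0
```

>>> step_arm(
  plan=[
    {"dx":0,"dy":0.02,"dz":0,"rx":0,"ry":0,"rz":0,"claw":1},
    {"dx":0,"dy":0,"dz":0,"rx":0,"ry":0,"rz":0,"claw":1},
  ],
)

```text
time_s: 13.25
ee_pos: [0.5715, -0.195, 0.1205]
eef_rot: [3.141, -0.0, 1.086]
force: [0.3, -1.0, 0.0]
grip_width: 0.0004
grip_force: 0.0
```

>>> step_arm(
  plan=[
    {"dx":0,"dy":0.02,"dz":0,"rx":0,"ry":0,"rz":0,"claw":1},
    {"dx":0,"dy":0,"dz":0,"rx":0,"ry":0,"rz":0,"claw":1},
  ],
)

```text
time_s: 13.45
ee_pos: [0.5729, -0.1958, 0.1204]
eef_rot: [-3.141, 0.0, 1.086]
force: [-3.4, 1.7, 3.3]
grip_width: 0.0003
grip_force: 1.9
```

>>> step_arm(
  plan=[
    {"dx":0,"dy":0.02,"dz":0,"rx":0,"ry":0,"rz":0,"claw":1},
    {"dx":0,"dy":0,"dz":0,"rx":0,"ry":0,"rz":0,"claw":1},
  ],
)

```text
time_s: 13.65
ee_pos: [0.5747, -0.1968, 0.1204]
eef_rot: [-3.141, 0.0, 1.086]
force: [-5.0, 1.0, 3.2]
grip_width: 0.0005
grip_force: 2.3
```

>>> step_arm(
  plan=[
    {"dx":-0.006,"dy":0.02,"dz":0,"rx":0,"ry":0,"rz":-0.023,"claw":1},
    {"dx":-0.006,"dy":0.02,"dz":0,"rx":0,"ry":0,"rz":-0.023,"claw":1},
    {"dx":-0.006,"dy":0.02,"dz":0,"rx":0,"ry":0,"rz":-0.023,"claw":1},
    {"dx":-0.006,"dy":0.02,"dz":0,"rx":0,"ry":0,"rz":-0.023,"claw":1},
    {"dx":-0.006,"dy":0.02,"dz":0,"rx":0,"ry":0,"rz":-0.023,"claw":1},
    {"dx":0,"dy":0,"dz":0,"rx":0,"ry":0,"rz":0,"claw":1},
  ],
)

```text
time_s: 14.25
ee_pos: [0.5826, -0.2031, 0.1203]
eef_rot: [-3.14, -0.001, 1.268]
force: [-4.9, 5.4, 3.7]
grip_width: 0.0002
grip_force: 3.4
```

>>> step_arm(
  plan=[
    {"dx":-0.006,"dy":0.02,"dz":0,"rx":0,"ry":0,"rz":-0.023,"claw":1},
    {"dx":0,"dy":0,"dz":0,"rx":0,"ry":0,"rz":0,"claw":1},
  ],
)

```text
time_s: 14.45
ee_pos: [0.5843, -0.2042, 0.1204]
eef_rot: [-3.14, -0.001, 1.304]
force: [-5.7, 5.0, 3.5]
grip_width: 0.0007
grip_force: 3.6
```

Run:
```python
from plan import *
R["short"]=.061
print(delta(target("short",.3,.0)), telemetry.get_obs()["force"])
```

```text
(array([-0.8,  3.6, -0.6]), np.float64(-4.85)) [-5.65451846  5.00269575  3.4657212 ]
```

>>> step_arm(
  plan=[
    {"dx":-0.004,"dy":0.015,"dz":0,"rx":0,"ry":0,"rz":-0.015,"claw":1},
    {"dx":0,"dy":0,"dz":0,"rx":0,"ry":0,"rz":0,"claw":1},
  ],
)

```text
time_s: 14.65
ee_pos: [0.5856, -0.2049, 0.1204]
eef_rot: [-3.14, -0.001, 1.327]
force: [-6.7, 4.7, 3.8]
grip_width: 0.0005
grip_force: 3.7
```

>>> step_arm(
  plan=[
    {"dx":-0.003,"dy":0.01,"dz":0,"rx":0,"ry":0,"rz":-0.01,"claw":1},
    {"dx":0,"dy":0,"dz":0,"rx":0,"ry":0,"rz":0,"claw":1},
  ],
)

```text
time_s: 14.85
ee_pos: [0.5865, -0.2054, 0.1204]
eef_rot: [-3.14, -0.001, 1.343]
force: [-7.0, 4.8, 4.7]
grip_width: 0.0005
grip_force: 3.8
```

>>> step_arm(
  plan=[
    {"dx":-0.002,"dy":0.008,"dz":0,"rx":0,"ry":0,"rz":-0.008,"claw":1},
    {"dx":0,"dy":0,"dz":0,"rx":0,"ry":0,"rz":0,"claw":1},
  ],
)

```text
time_s: 15.05
ee_pos: [0.587, -0.2057, 0.1204]
eef_rot: [-3.14, -0.001, 1.355]
force: [-9.3, 6.5, 3.7]
grip_width: 0.0006
grip_force: 4.8
```

>>> step_arm(
  plan=[
    {"dx":0,"dy":0.004,"dz":0,"rx":0,"ry":0,"rz":0,"claw":1},
    {"dx":0,"dy":0,"dz":0,"rx":0,"ry":0,"rz":0,"claw":1},
  ],
)

```text
time_s: 15.25
ee_pos: [0.5871, -0.2057, 0.1203]
eef_rot: [-3.139, -0.001, 1.355]
force: [-11.8, 5.9, 6.0]
grip_width: 0.0005
grip_force: 6.2
```

Run:
```python
from plan import *
from station import viewer
p=viewer.camera("scene");a=cv2.resize(p["img"][160:230,150:240],None,fx=7,fy=7,interpolation=2)
cv2.imwrite("pics/g.png",a[:,:,::-1])
```

```text
(no output)
```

View pics/g.png

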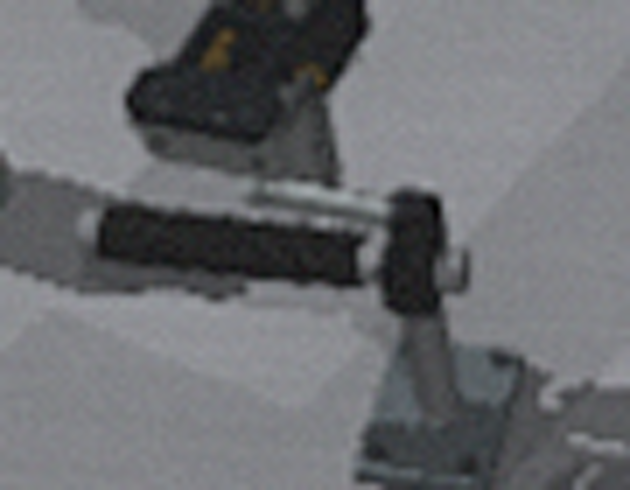

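The short lever is on its stop: nearly parallel to the bar, ball at (258,190), clear of the bar. The force rose to 13 N with no further motion. I'll hold, back off along the arc, and rise clear.

>>> step_arm(
  plan=[
    {"dx":0,"dy":0,"dz":0,"rx":0,"ry":0,"rz":0,"claw":1},
    {"dx":0,"dy":0,"dz":0,"rx":0,"ry":0,"rz":0,"claw":1},
    {"dx":0,"dy":0,"dz":0,"rx":0,"ry":0,"rz":0,"claw":1},
    {"dx":0,"dy":0,"dz":0,"rx":0,"ry":0,"rz":0,"claw":1},
    {"dx":0,"dy":0,"dz":0,"rx":0,"ry":0,"rz":0,"claw":1},
    {"dx":0,"dy":0,"dz":0,"rx":0,"ry":0,"rz":0,"claw":1},
    {"dx":0,"dy":0,"dz":0,"rx":0,"ry":0,"rz":0,"claw":1},
    {"dx":0,"dy":0,"dz":0,"rx":0,"ry":0,"rz":0,"claw":1},
    {"dx":0,"dy":0,"dz":0,"rx":0,"ry":0,"rz":0,"claw":1},
  ],
)

```text
time_s: 16.2
ee_pos: [0.587, -0.2057, 0.1203]
eef_rot: [-3.139, -0.001, 1.355]
force: [-10.5, 6.4, 5.5]
grip_width: 0.0007
grip_force: 6.2
```

>>> step_arm(
  plan=[
    {"dx":0.007,"dy":-0.025,"dz":0,"rx":0,"ry":0,"rz":0.025,"claw":1},
    {"dx":0.007,"dy":-0.025,"dz":0,"rx":0,"ry":0,"rz":0.025,"claw":1},
    {"dx":0.007,"dy":-0.025,"dz":0,"rx":0,"ry":0,"rz":0.025,"claw":1},
    {"dx":0.007,"dy":-0.025,"dz":0,"rx":0,"ry":0,"rz":0.025,"claw":1},
    {"dx":0.007,"dy":-0.025,"dz":0,"rx":0,"ry":0,"rz":0.025,"claw":1},
    {"dx":0.007,"dy":-0.025,"dz":0,"rx":0,"ry":0,"rz":0.025,"claw":1},
    {"dx":0,"dy":-0.03,"dz":0,"rx":0,"ry":0,"rz":0.02,"claw":1},
    {"dx":0,"dy":-0.05,"dz":0,"rx":0,"ry":0,"rz":0,"claw":1},
    {"dx":0,"dy":-0.15,"dz":0,"rx":0,"ry":0,"rz":0,"claw":1},
    {"dx":0,"dy":-0.2,"dz":0,"rx":0,"ry":0,"rz":0,"claw":1},
  ],
)

```text
time_s: 17.2
ee_pos: [0.5367, -0.178, 0.1204]
eef_rot: [3.141, -0.0, 1.088]
force: [-0.8, -0.0, -0.0]
grip_width: 0.0005
grip_force: 0.0
```

>>> step_arm(
  plan=[
    {"dx":0,"dy":-0.1,"dz":-0.1,"rx":0,"ry":0,"rz":0,"claw":1},
    {"dx":0,"dy":0,"dz":-0.4,"rx":0,"ry":0,"rz":0,"claw":1},
    {"dx":0,"dy":0,"dz":-0.4,"rx":0,"ry":0,"rz":0,"claw":1},
    {"dx":0,"dy":-0.4,"dz":-0.2,"rx":0,"ry":0,"rz":0,"claw":1},
    {"dx":0,"dy":-0.4,"dz":0,"rx":0,"ry":0,"rz":0,"claw":1},
    {"dx":0,"dy":-0.3,"dz":0,"rx":0,"ry":0,"rz":0,"claw":1},
    {"dx":0,"dy":0,"dz":0,"rx":0,"ry":0,"rz":0,"claw":1},
    {"dx":0,"dy":0,"dz":0,"rx":0,"ry":0,"rz":0,"claw":1},
  ],
)

```text
time_s: 18.0
ee_pos: [0.4309, -0.1223, 0.2311]
eef_rot: [3.14, -0.0, 1.088]
force: [1.0, -0.2, -0.1]
grip_width: 0.0007
grip_force: 0.0
```

Run:
```python
from plan import *
from station import viewer
o=telemetry.get_obs();print(o["time_s"],o["ee_pos"],o["force"])
p=viewer.camera("scene");q=dict(np.load("scene1.npz"))
cv2.imwrite("pics/h.png",np.vstack([cv2.resize(x["img"][155:260,115:400],None,fx=2.7,fy=2.7) for x in (q,p)])[:,:,::-1])
```

```text
18.0 [ 0.43088612 -0.12232733  0.23105115] [ 0.99870502 -0.2037606  -0.12162719]
```

View pics/h.png

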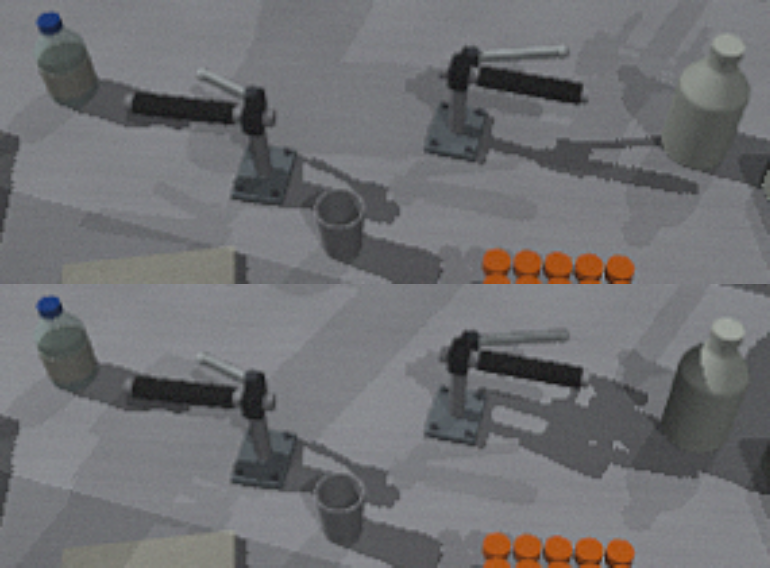

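Before (top) and after (bottom) match: both levers are out at rest (balls at (202,75)/(202,358) and (565,50)/(565,335)), and the bottles and beaker haven't moved.

```bash
python3 -c "
from station import hand_in; print(hand_in())"
```

```text
the job is handed in; nothing more can be done
None
```

I pressed the long lever, then the short one, to its stop with the closed fingers' outside, held each for about 1 s at about 14 N, and both sprang fully back; nothing else moved, and the arm finished clear at about 18 s.

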